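# Fresh bar of soap from the vanity drawer

## Task

The soap dish on the washstand is empty. Open the top drawer of the small oak unit, take out the bar of soap and lay it gently in the dish, flat and lengthwise; then push the drawer fully shut. Leave the tin in the drawer and the other drawer shut, and do not disturb the things standing on the counter.

Things in the scene. Friction and masses are not known exactly. Their poses are not given: they have to be found in the camera images.
- unit: oak counter-top unit, fixed, 240 (x) x 280 (y) x 170 (z) mm, two drawers one above the other, a small amber candle glass on its rear top. Origin: centre of the underside; its front with the handles faces its own -x, and the drawers slide out along its own -x.
- unit_drawer0 (a joint): top drawer of the unit: 0 = fully shut, grows as it is pulled out (m), stop at 0.165; it may start slightly ajar. Inside, 195 (x) x 238 (y) mm and open above; its floor is 95 mm above the counter, its side walls rise to 148 mm and its front panel to 158 mm. The front panel is 15 mm thick, its outer face 120 mm from the unit's centre when shut. Slides with 1 to 2 N.
- unit_drawer1 (a joint): lower drawer of the unit, to stay shut (0 = shut); its identical handle is 73 mm below the upper one.
- unit_drawer0_handle (a point): middle of the top drawer's handle, moving with it: a dark steel round bar 11 mm thick and 120 mm long, level along the unit's y, its axis 35 mm in front of the drawer front (29 mm free gap behind it), 132 mm above the counter, 38 mm below the unit's top. A stem to the front at 51 mm either side of the middle.
- drawer_floor (a point): centre of the top drawer's inner floor, moving with the drawer; axes as the unit's.
- soap: yellow bar of soap, 75 (its x) x 50 (its y) x 28 (z) mm, about 0.11 kg, lying flat on the floor of the top drawer in its front half, left or right, its long side roughly along the drawer's slide; hidden until the drawer is opened. Origin: centre of the underside.
- tin: round blue tin, 32 mm across, 18 mm high, in the same drawer on the other side from the soap; it stays there. Origin: centre of the underside.
- dish: blue ceramic soap dish, loose, 0.35 kg, 145 (its x, long side) x 112 (its y) mm, 16 mm high, walls and floor 5 mm thick, inside 135 x 102 mm, five white cross ribs on its floor whose tops are 7 mm above its underside: the soap rests on them. On the left or the right of the counter. Origin: centre of the underside.
- tumbler: terracotta tumbler with two toothbrushes, 74 mm wide, 100 mm high (170 mm with brushes), loose; standing on the side away from the dish. Leave alone. Origin: centre of the underside.
- mouthwash: green bottle with black cap, 64 mm wide, 170 mm high, loose, standing left or right of the unit. Leave alone. Origin: centre of the underside.
- cream: red jar with white lid, 68 mm wide, 70 mm high, loose, standing on the other side of the unit. Leave alone. Origin: centre of the underside.
Mind the look-alikes: they are no part of the job. There is more than one size of the dish; the one meant has the size given above.

How it is judged:
On the way, in this order (a step that is already met when the one before it is completed fails the run):
1. the top drawer is pulled out at least 80 mm (value of joint unit_drawer0 above 0.08 m), for 0.2 s.
2. the soap lies flat and lengthwise in the dish, let go of (x of soap in the frame of dish between -0.032 and 0.032 m and y of soap in the frame of dish between -0.03 and 0.03 m and z of soap in the frame of dish below 0.012 m and angle between soap's own z axis and vertical below 0.15 rad and angle between the x axis of soap and the x axis of dish, either way round below 0.35 rad and contact force between soap and the fingers below 0.1 N and linear speed of soap below 0.03 m/s), for 0.2 s.
At the end, for the whole second after the job is handed in: Soap on the dish floor, flat (0.15 rad), long side within 0.35 rad of the dish's, centre within 32 mm lengthwise and 30 mm crosswise of the dish's, let go and at rest (under 30 mm/s); top drawer shut to within 6 mm with the tin in it, lower drawer shut to within 6 mm (all of step 2 and value of joint each of unit_drawer0, unit_drawer1 below 0.006 m and x of tin in the frame of drawer_floor between -0.105 and 0.105 m and y of tin in the frame of drawer_floor between -0.12 and 0.12 m and z of tin in the frame of drawer_floor between -0.01 and 0.05 m); the robot touches nothing.
It fails at once if a bystander (tumbler, mouthwash, cream) is shifted more than 30 mm or tipped more than 0.4 rad (distance of any of tumbler, mouthwash, cream from where it was at the start of the episode above 0.03 m or angle between any of tumbler, mouthwash, cream's own z axis and vertical above 0.4 rad).
It fails at once if the soap is thrown or dropped from more than about 30 mm (faster than 0.75 m/s while not held) (linear speed of soap above 0.75 m/s and contact force between soap and the fingers below 0.1 N).
It fails at once if the lower drawer is pulled out more than 30 mm (value of joint unit_drawer1 above 0.03 m).
It also fails if it takes over 72 s, if anything falls off the work surface, if the arm or the gripper's body presses on something with over 40 N, if the wrist force passes 120 N, or if a joint passes its speed limit or range.

## Robot

A 6-joint arm with a two-finger parallel gripper is mounted at the origin on the work surface. World frame = base frame: x ahead of the robot, y to its left, z up, the work surface at z = 0. Lengths are in m, angles in rad, forces in N, time in s.
With the tool pointing down it reaches from about 0.25 to 0.725 m from the base axis. Payload 9.7 kg.
Tool frame: the origin (TCP) lies between the finger pads; the fingertips stand env.nose_length ahead of it and the grasp point (between the pads) lies 2 mm behind it (env.nose_length is the distance from the TCP to the fingertips, in m); x points along the fingers, y is the direction in which the jaws open and shut, and the axes are right-handed (so a half turn about x gives the same grasp; the last joint's range is limited). The gripper opens to 85 mm and grips with 20 to 120 N. Pads are 22 mm wide; open, the fingers measure 114 mm over their backs; the gripper's body (76 mm by 85 mm) begins 54 mm behind the grasp point. The pads swing forward as they close: fully open they stand 13 mm farther back than shut.
Start: joints at [-1.343, 0.087, 0.176, 1.66, 0, 1.571], TCP at [0.124, -0.536, 0.248] pointing down, gripper open.
Joint ranges: [-3.13, 3.13], [-0.85, 1.81], [-1.15, 1.24], [-2.2, 2.28], [-1.44, 1.52], [-3.14, 3.14]. Speed limits (rad/s): [2.22, 2.22, 2.57, 3.14, 3.14, 3.14].

## Interface

Orientations are given as a rotation vector (axis times angle).
In Python, from rig import telemetry, cams, sign_off, env gives the robot as it stands. The module is installed in compiled form; this text tells all that it offers.
- The arm moves only by the shell command python3 -m crank 'ROWS' [FORCE]. ROWS is JSON, a list of rows, each a list of 3 entries, a list of its own where there are three numbers: the shift along the tool's x, y, z in mm, then the turn about the tool's x in degrees, then the finger opening in mm, from 0 to 85.4. A call has 1 to 8 rows; each row is the pose to reach, as a shift and turn from the pose commanded when the call began, along the tool's axes at that moment; what a row does not reach only later rows make up. A row lasts 1/12 s, in which the tool goes at most 41.7 mm and 7.16 degrees, less where a joint would pass 70% of its speed; a pose out of reach is approached as far as the arm can. A call with a gripper value outside its range is refused whole. The fingers move at their own pace and stop on an object; FORCE is the grip in N (left out, the last holds). Time passes only in rows, so rows that repeat a pose let the fingers close. It gives the time, the measured TCP pose, the force and the opening at its end, in the units of the state.
- telemetry.read_state(): the state, without advancing time (a new reading comes with each control period).
- cams.capture(name): name is "scene" or "top" or "wrist"; returns (picture, depth): 400x640x3 uint8, red, green, blue; 400x640 float32, m along the optical axis (not along the pixel's ray), 0 where there is no reading.
- cams.get_calibration(name): a dict with "fx", "fy", "cx", "cy" (pixels), "cam_to_world" (4x4, takes a point from camera to world coordinates). Camera axes: x right, y up, looking along -z (the intrinsics and any distortion apply to the point x, -y, -z); pixel columns grow to the right and rows downward; lengths in m; the calibration is good to about 2 mm. A picture is of the moment at which its call begins: read the wrist's pose just before it. get_calibration takes no time and is no camera call; for the wrist camera it gives the pose at the moment of the call.
- sign_off(): hands the job in, once; it reports no verdict.
The state is a dict: "t": time; "joint_positions": joint angles; "joint_velocities": joint speeds; "tau": joint torques, N m; "ee_pos": TCP position; "orientation": TCP orientation; "wrist_force": force on the tool from outside, world axes, zero at the start; "torque": the same for the moment, N m; "width": opening from 0.0 (shut) to 1.0 (fully open).
Only numpy, scipy, OpenCV 4.12 (cv2) and the standard library are available. Lean on these libraries where they do the work, as an engineer would, in place of code of your own. Each camera call takes 0.05 s, during which the arm holds its last target. There are 200 camera calls.

## Working session

There is one attempt and no reset: what is moved stays moved. The work goes in short steps, Python scripts to look and compute and a shell command to move; the robot and the scene stay as the last step left them, time stands still between calls to the robot, and variables do not carry over. Pictures are saved under pics/ and viewed, about 8 in all and at most 12, crops included, and the job is handed in when it is done.

```bash
mkdir -p pics; cat > h.py <<'E'
import numpy as np, cv2
from scipy.spatial.transform import Rotation as R
from rig import telemetry, cams, env
def cap(n,f=None):
    C=cams.get_calibration(n); p,d=cams.capture(n)
    if f: cv2.imwrite('pics/'+f,p[:,:,::-1])
    return p,d,C
def pts(d,C):
    v,u=np.mgrid[:d.shape[0],:d.shape[1]]
    P=np.stack([(u-C['cx'])/C['fx']*d,-(v-C['cy'])/C['fy']*d,-d],-1)
    T=np.array(C['cam_to_world']); return P@T[:3,:3].T+T[:3,3]
def ray(u,v,C,z):
    T=np.array(C['cam_to_world']); r=T[:3,:3]@np.array([(u-C['cx'])/C['fx'],-(v-C['cy'])/C['fy'],-1]); o=T[:3,3]
    return o+r*(z-o[2])/r[2]
E
python3 - <<'E'
from h import *
s=telemetry.read_state(); print(s['t'],s['ee_pos'],s['orientation'],s['width'],env.nose_length)
print(R.from_rotvec(s['orientation']).as_matrix().round(3))
a,d,C=cap('scene','scene1.png'); b,e,D=cap('top','top1.png'); print(C,D)
np.savez('m.npz',a=a,d=d,b=b,e=e)
cv2.imwrite('pics/v1.png',np.vstack([a,b])[:,:,::-1])
w=np.vstack([a,b]); 
E
```

```text
0.0 [ 0.12415028 -0.53559737  0.24758121] [ 2.1012343   0.24176969 -2.10154038] 0.9941425392388694 0.017
[[-0.     0.226 -0.974]
 [ 0.001 -0.974 -0.226]
 [-1.    -0.001 -0.   ]]
{'fx': 453.8337322176632, 'fy': 453.8337322176632, 'cx': 326.5952250758403, 'cy': 208.6632021690277, 'cam_to_world': array([[-0.67069401, -0.55251773,  0.49486735,  1.18207342],
       [ 0.74171114, -0.50483913,  0.44159036,  0.55898508],
       [ 0.0058419 ,  0.66322064,  0.74840113,  1.09103426],
       [ 0.        ,  0.        ,  0.        ,  1.        ]])} {'fx': 404.42870294659116, 'fy': 404.42870294659116, 'cx': 319.68814953658256, 'cy': 200.2863220432345, 'cam_to_world': array([[ 2.11676552e-03,  9.89421388e-01, -1.45054600e-01,
         3.43484836e-01],
       [-9.99928167e-01,  3.82953610e-04, -1.19797027e-02,
        -4.72126190e-03],
       [-1.17974249e-02,  1.45069538e-01,  9.89351126e-01,
         1.28264631e+00],
       [ 0.00000000e+00,  0.00000000e+00,  0.00000000e+00,
         1.00000000e+00]])}
```

View pics/top1.png

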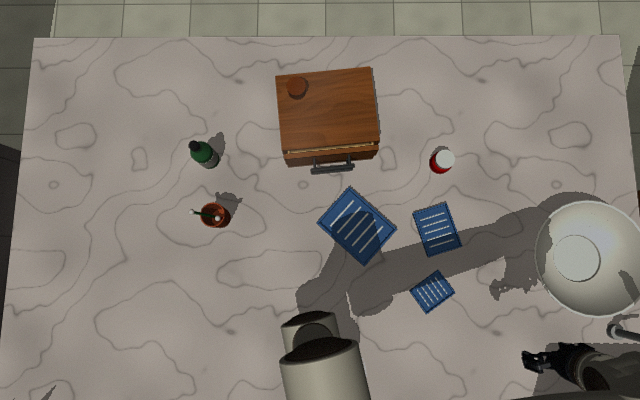

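View pics/scene1.png

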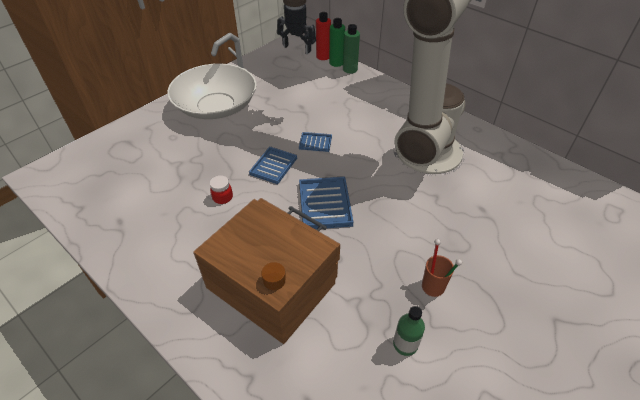

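The pictures show the unit at top (328,115), with its drawer slightly ajar and its handle at (332,167). There are three blue dishes in the top view: large (357,225), medium (436,229) and small (433,292). The tumbler is at (213,215), the mouthwash at (203,153) and the cream at (441,160). I'll measure the dishes and the unit.

```bash
python3 - <<'E'
from h import *
m=np.load('m.npz'); b,e=m['b'],m['e']; C=cams.get_calibration('top'); P=pts(e,C)
hsv=cv2.cvtColor(b,cv2.COLOR_RGB2HSV)
blue=((hsv[...,0]>95)&(hsv[...,0]<125)&(hsv[...,1]>90)).astype(np.uint8)
blue=cv2.morphologyEx(blue,cv2.MORPH_CLOSE,np.ones((7,7)))
for c in cv2.findContours(blue,0,2)[0]:
    if cv2.contourArea(c)<300: continue
    w=np.array([ray(u,v,C,.016)[:2] for u,v in c[:,0]],np.float32)
    r=cv2.minAreaRect(w*1000); box=cv2.boxPoints(r)
    print(c[:,0].mean(0),r,box.round().tolist())
# unit top
z=P[...,2]; t=((z>.155)&(z<.185)&(P[...,0]>.3)&(abs(P[...,1])<.25)).astype(np.uint8)
t=cv2.morphologyEx(t,cv2.MORPH_OPEN,np.ones((5,5)))
c=max(cv2.findContours(t,0,2)[0],key=cv2.contourArea)
w=np.array([ray(u,v,C,.17)[:2] for u,v in c[:,0]],np.float32)*1000
print('unit',cv2.minAreaRect(w),cv2.boxPoints(cv2.minAreaRect(w)).tolist(), np.median(z[t>0]))
# handle: dark pixels in ROI
roi=np.zeros_like(t); roi[150:185,290:370]=1
g=(roi>0)&(hsv[...,2]<85)&(hsv[...,1]<90)&(z>.1)&(z<.15); print('handle',g.sum(),P[g].mean(0),np.median(z[g]))
r=cv2.minAreaRect(np.array([ray(u,v,C,.1375)[:2] for v,u in np.argwhere(g)],np.float32)*1000); print(r)
for n,(u,v) in dict(cream=(445,157),mouth=(196,146),tumb=(213,212)).items(): print(n,P[v,u])
cv2.imwrite('pics/crop.png',cv2.resize(b[140:320,270:480],None,fx=3.5,fy=3.3,interpolation=2)[:,:,::-1])
E
```

```text
[554.76470588 358.11764706] ((40.791595458984375, -701.1426391601562), (98.5328369140625, 198.49903869628906), 16.743488311767578) [[-35.0, -620.0], [22.0, -810.0], [117.0, -782.0], [59.0, -592.0]]
[432.03174603 289.96825397] ((248.5299072265625, -332.9571533203125), (85.49948120117188, 111.23043060302734), 35.05892562866211) [[182.0, -312.0], [245.0, -403.0], [315.0, -354.0], [252.0, -263.0]]
[437.29411765 229.66666667] ((437.8069152832031, -355.4585266113281), (143.53623962402344, 113.56331634521484), 17.543048858642578) [[352.0, -323.0], [386.0, -431.0], [523.0, -388.0], [489.0, -280.0]]
[357.79545455 227.90909091] ((449.246337890625, -103.89955139160156), (200.48785400390625, 156.0555419921875), 47.932918548583984) [[324.0, -126.0], [440.0, -231.0], [574.0, -82.0], [458.0, 23.0]]
unit ((775.2474975585938, -9.081710815429688), (228.3282470703125, 279.77557373046875), 5.908746719360352) [[647.289306640625, 118.31031036376953], [676.090576171875, -159.97885131835938], [903.2056884765625, -136.47372436523438], [874.4044189453125, 141.8154296875]] 0.16951141734983832
handle 218 [ 0.61187866 -0.02621403  0.13531306] 0.13560941327091747
((621.0386962890625, -26.00653076171875), (41.65766143798828, 125.6918716430664), 6.6417717933654785)
cream [ 0.6552102  -0.37368147  0.07161981]
mouth [0.66306996 0.36169946 0.16869673]
tumb [0.49294954 0.35107222 0.00470169]
```

View pics/crop.png

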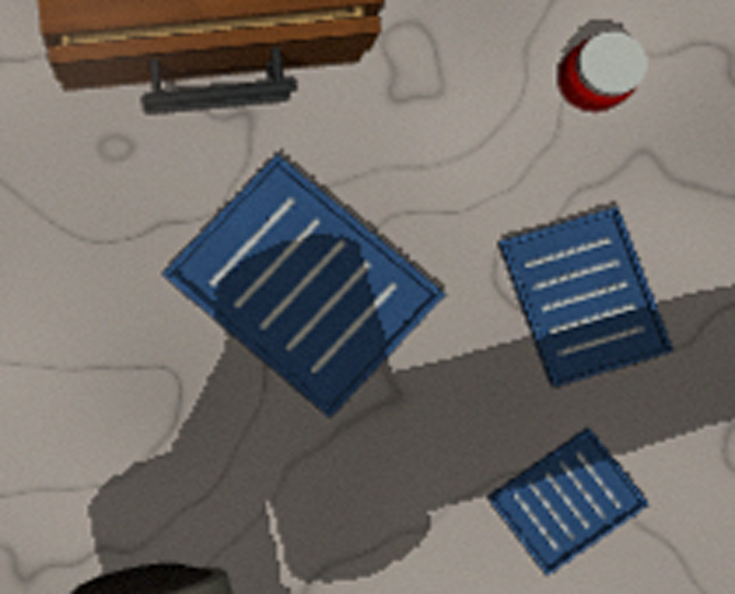

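The dish meant is the medium one at (436,229). It measures 144 x 114 mm, against 200 x 156 and 111 x 85 for the other two. Its centre is (0.438, -0.355) and its yaw is 17.5°. The crop confirms five ribs, and it is empty. The unit's yaw is 5.9° and the handle is near (0.604, -0.027). I'm moving above the handle.

```bash
cat >> h.py <<'E'
def to(p,yaw=None,w=None):
    "shift in tool axes (mm) and turn (deg) to reach p with tool y at yaw"
    s=telemetry.read_state(); M=R.from_rotvec(s['orientation']).as_matrix()
    y=np.degrees(np.arctan2(M[1,1],M[0,1]))
    print('t',round(s['t'],2),'pos',np.round(s['ee_pos'],4),'yaw',round(y,1),'F',np.round(s['wrist_force'],1),'w',round(s['width']*85.4,1),'q',np.round(s['joint_positions'],2))
    if p is not None: print('shift',(M.T@(np.array(p)-s['ee_pos'])*1000).round(1),'turn',None if yaw is None else round(-((yaw-y+180)%360-180),1))
E
python3 -m crank '[[[0,-40,-30],-5,85],[[0,-60,-70],-10,85],[[0,-80,-105],-15,85],[[0,-100,-140],-20,60],[[0,-120,-175],-25,40],[[0,-140,-210],-30,30],[[0,-160,-245],-35,30],[[0,-180,-278],-40,30]]' 20
python3 -c "
from h import *
to((.604,-.027,.24),5.9)"
```

```text
t: 0.77
ee_pos: [0.3548, -0.2965, 0.2481]
orientation: [1.663, 0.835, -1.664]
wrist_force: [0.8, -0.6, -0.0]
width: 0.353
t 0.77 pos [ 0.3548 -0.2965  0.2481] yaw -36.7 F [ 0.8 -0.6 -0. ] w 30.2 q [-0.7  -0.12 -0.03  1.66 -0.    1.52]
shift [   8.1   38.7 -365. ] turn -42.6
```

```bash
python3 -m crank '[[[0,5,-40],-6,30],[[0,10,-80],-12,30],[[0,15,-120],-18,30],[[0,20,-160],-24,30],[[0,25,-200],-30,30],[[0,30,-240],-36,30],[[0,32,-280],-42,30],[[0,34,-318],-42.6,30]]' >/dev/null
python3 - <<'E'
from h import *
to((.604,-.027,.24),5.9)
p,d,C=cap('wrist','w1.png'); P=pts(d,C); np.savez('w1.npz',p=p,d=d)
q,e,D=cap('top'); Q=pts(e,D)
cv2.imwrite('pics/w1.png',np.hstack([p,cv2.resize(q[120:220,260:420],(640,400))])[:,:,::-1][:, :, :] if 0 else p[:,:,::-1])
E
```

```text
t 1.43 pos [ 0.5732 -0.0625  0.2478] yaw 6.0 F [ 0.8 -1.1  0.7] w 29.9 q [-0.11  0.15  0.25  1.67  0.    1.36]
shift [  7.8  34.4 -32. ] turn 0.1
```

View pics/w1.png

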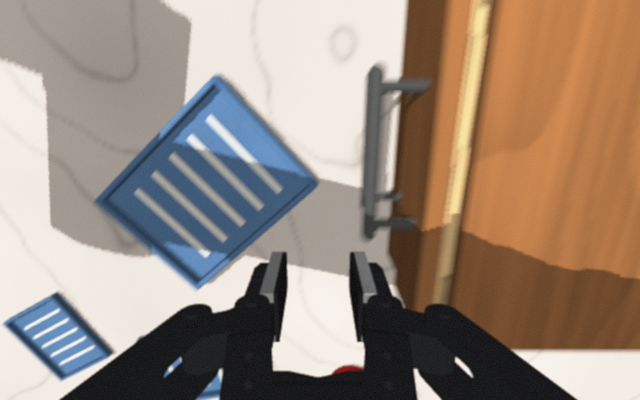

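The wrist view shows the handle bar running from (376,68) to (371,235), with the fingers at (275,290) and (362,290). I'll localise the bar by ray casting onto z = 0.132.

```bash
python3 - <<'E'
from h import *
m=np.load('w1.npz'); p,d=m['p'],m['d']; C=cams.get_calibration('wrist'); P=pts(d,C)
z=P[...,2]
roi=np.zeros(d.shape,bool); roi[75:235,358:392]=1
g=roi&(z>.12)&(z<.15)&(p.max(2)<110); print(g.sum(),P[g].mean(0),np.percentile(z[g],[5,50,95]))
for v in (70,100,150,200,230):
    r=[u for u in range(358,392) if p[v,u].max()<115]
    if r: print(v,r[0],r[-1],ray((r[0]+r[-1])/2,v,C,.132).round(4))
a,b=ray(376,67,C,.132),ray(371,236,C,.132); print(a,b,(a+b)/2)
x,y=np.array([.9947,.1029,0]),np.array([-.1029,.9947,0])
to((a+b)/2,5.9)
E
```

```text
2132 [ 0.6088942  -0.01741657  0.13527046] [0.13299399 0.13544558 0.13689927]
70 371 380 [0.6027 0.0403 0.132 ]
100 368 382 [0.6054 0.0211 0.132 ]
150 365 379 [ 0.6087 -0.0135  0.132 ]
200 361 391 [ 0.6176 -0.051   0.132 ]
230 362 391 [ 0.6219 -0.0755  0.132 ]
[0.60269696 0.0421842  0.132     ] [ 0.61840178 -0.08100101  0.132     ] [ 0.61054937 -0.0194084   0.132     ]
t 1.53 pos [ 0.5744 -0.0606  0.2464] yaw 5.9 F [-0.6 -0.8 -0.7] w 30.0 q [-0.11  0.16  0.25  1.66  0.    1.36]
shift [114.4  40.4 -37.1] turn 0.0
```

```bash
python3 -m crank '[[[0,20,-19],0,30],[[0,40,-37],-0.5,30],[[30,40,-37],-0.5,30],[[60,40,-37],-0.5,30],[[85,40,-37],-0.5,30],[[100,40,-37],-0.5,30],[[114,40,-37],-0.5,30],[[114,40,-37],-0.5,30]]'
python3 - <<'E'
from h import *
to((.61,-.0194,.131),6.4)
p,d,C=cap('wrist','w2.png')
E
```

```text
t: 2.2
ee_pos: [0.6082, -0.0241, 0.1336]
orientation: [1.131, 1.257, -1.13]
wrist_force: [-0.2, -0.1, 1.0]
width: 0.347
t 2.2 pos [ 0.6082 -0.0241  0.1336] yaw 6.1 F [-0.2 -0.1  1. ] w 29.7 q [-0.04  0.21  0.1   1.45  0.    1.42]
shift [ 2.6  2.3 -4.5] turn -0.3
```

View pics/w2.png

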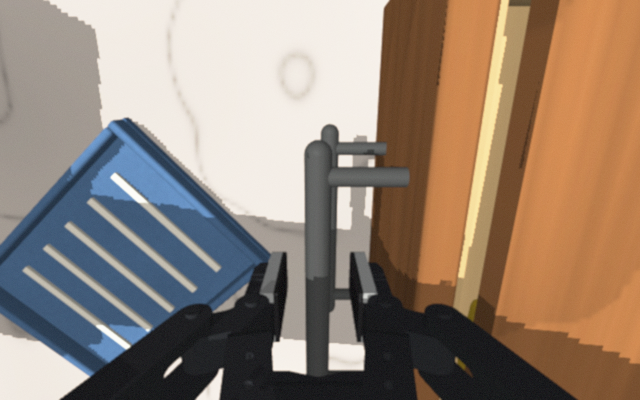

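The bar at column 317 lies midway between the pads. I'll grip it and pull.

```bash
python3 -m crank '[[[0,0,0],0,8],[[0,0,0],0,4],[[0,0,0],0,4],[[0,0,0],0,4],[[0,-10,0],0,4],[[0,-25,0],0,4],[[0,-40,0],0,4],[[0,-55,0],0,4]]' 30
python3 -m crank '[[[0,-20,0],0,4],[[0,-40,0],0,4],[[0,-60,0],0,4],[[0,-75,0],0,4],[[0,-85,0],0,4],[[0,-90,0],0,4],[[0,-90,0],0,4],[[0,-90,0],0,4]]'
python3 - <<'E'
from h import *
to(None)
p,d,C=cap('top','t2.png'); np.savez('t2.npz',p=p,d=d)
cv2.imwrite('pics/t2c.png',cv2.resize(p[60:320,260:480],None,fx=2.6,fy=2.3)[:,:,::-1])
E
```

```text
t: 2.92
ee_pos: [0.5534, -0.0298, 0.1342]
orientation: [1.13, 1.257, -1.129]
wrist_force: [1.8, -0.6, 0.8]
width: 0.113
t: 3.58
ee_pos: [0.4642, -0.039, 0.1342]
orientation: [1.13, 1.259, -1.129]
wrist_force: [-1.5, 3.7, -0.9]
width: 0.114
t 3.58 pos [ 0.4642 -0.039   0.1342] yaw 6.2 F [-1.5  3.7 -0.9] w 9.7 q [-0.08 -0.13 -0.25  1.44  0.    1.38]
```

View pics/t2c.png

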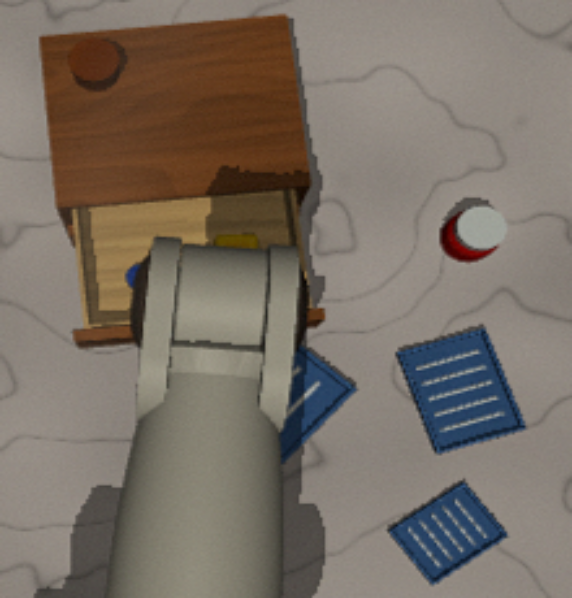

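Drawer is out about 150 mm; the soap (yellow) is on the right at about (237,245) and the tin on the left. I'll let go, rise, and turn the tool to look at the soap.

```bash
python3 -m crank '[[[0,0,0],0,30],[[0,0,0],0,30],[[0,0,0],0,30],[[-30,0,0],0,30],[[-70,0,0],0,50],[[-110,0,0],0,70],[[-130,0,0],7,70],[[-130,0,20],14,70]]'
python3 -m crank '[[[0,0,10],7,70],[[0,0,20],14,70],[[0,0,20],21,70],[[0,0,20],28,70],[[0,0,20],35,70],[[0,0,20],42,70],[[0,0,20],49,70],[[0,0,20],56,70]]' >/dev/null
python3 -m crank '[[[0,0,0],7,66],[[0,0,0],14,66],[[0,0,0],20,66],[[0,0,0],20,66]]' >/dev/null
python3 - <<'E'
from h import *
to((.56,-.08,.26),-84)
p,d,C=cap('wrist','w3.png'); np.savez('w3.npz',p=p,d=d); P=pts(d,C); z=P[...,2]
hsv=cv2.cvtColor(p,cv2.COLOR_RGB2HSV)
for lo,hi in ((110,135),):
    g=(hsv[...,0]>20)&(hsv[...,0]<35)&(hsv[...,1]>150)&(z>.11)&(z<.135)
    g=cv2.morphologyEx(g.astype(np.uint8),cv2.MORPH_OPEN,np.ones((5,5)))
    for c in cv2.findContours(g,0,2)[0]:
        if cv2.contourArea(c)<500: continue
        w=np.array([ray(u,v,C,.123)[:2] for u,v in c[:,0]],np.float32)*1000
        r=cv2.minAreaRect(w); print(c[:,0].mean(0),r,cv2.boxPoints(r).round().tolist(),np.median(z[g>0]))
E
```

```text
t: 4.3
ee_pos: [0.4677, -0.058, 0.2698]
orientation: [1.315, 1.134, -1.306]
wrist_force: [0.9, 0.5, 0.6]
width: 0.819
t 5.3 pos [ 0.4639 -0.0792  0.2644] yaw -84.1 F [ 0.2 -0.6 -1. ] w 66.0 q [-0.17 -0.1   0.03  1.69 -0.    2.87]
shift [  4.4  10.7 -95.6] turn -0.1
[340.18181818  42.8030303 ] ((582.1488647460938, -79.8397216796875), (55.07427978515625, 48.33522415161133), 2.387784719467163) [[554.0, -57.0], [556.0, -105.0], [611.0, -103.0], [609.0, -55.0]] 0.12293566481098026
```

View pics/w3.png

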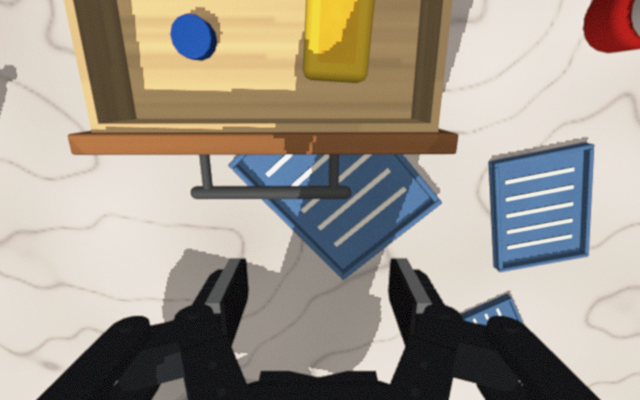

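The soap's top face is at (340,40), cut off by the image edge, and the tin is at (193,36). I'll move closer for a full outline, so I only need the numbers.

```bash
python3 -m crank '[[[0,0,-30],0,66],[[0,0,-60],0,66],[[0,2,-80],3,66],[[0,2,-80],3,66],[[0,2,-80],3,66]]' >/dev/null
python3 - <<'E'
from h import *
p,d,C=cap('wrist','w4.png'); P=pts(d,C); z=P[...,2]
hsv=cv2.cvtColor(p,cv2.COLOR_RGB2HSV)
g=(hsv[...,0]>20)&(hsv[...,0]<35)&(hsv[...,1]>150)&(z>.118)&(z<.13)
g=cv2.morphologyEx(g.astype(np.uint8),cv2.MORPH_OPEN,np.ones((5,5)))
for c in cv2.findContours(g,0,2)[0]:
    if cv2.contourArea(c)<500: continue
    w=np.array([ray(u,v,C,.123)[:2] for u,v in c[:,0]],np.float32)*1000
    r=cv2.minAreaRect(w); print(c[:,0].min(0),c[:,0].max(0),r,cv2.boxPoints(r).round().tolist())
    to((r[0][0]/1000,r[0][1]/1000,.120),-87.5)
E
```

```text
[302  87] [364 179] ((593.2302856445312, -79.39299011230469), (72.24331665039062, 47.73932647705078), 2.5595803260803223) [[556.0, -57.0], [558.0, -105.0], [630.0, -102.0], [628.0, -54.0]]
t 5.82 pos [ 0.5432 -0.0724  0.2639] yaw -86.7 F [-0.9 -0.  -0.7] w 65.8 q [-0.13  0.09  0.21  1.69 -0.    2.95]
shift [143.9   9.9 -49.7] turn 0.8
```

```bash
python3 -m crank '[[[0,5,-25],0.8,66],[[0,10,-50],0.8,66],[[30,10,-50],0.8,66],[[65,10,-50],0.8,66],[[100,10,-50],0.8,66],[[125,10,-50],0.8,66],[[138,10,-50],0.8,66],[[143,10,-50],0.8,66]]' >/dev/null
python3 -m crank '[[[0,0,0],0,60],[[0,0,0],0,55],[[0,0,0],0,48],[[0,0,0],0,44],[[0,0,0],0,44],[[0,0,0],0,44]]' 30
python3 -c "
from h import *
to((.593,-.0794,.120))"
python3 -m crank '[[[-10,0,0],0,44],[[-30,0,0],0,44],[[-60,0,0],0,44],[[-90,0,0],0,44],[[-90,0,0],0,44]]'
python3 - <<'E'
from h import *
to((.438,-.3555,.21),-72.5)
p,d,C=cap('wrist','w5.png')
E
```

```text
t: 6.98
ee_pos: [0.5948, -0.0798, 0.1238]
orientation: [2.204, 0.045, -2.196]
wrist_force: [-1.1, -1.0, 6.8]
width: 0.576
t 6.98 pos [ 0.5948 -0.0798  0.1238] yaw -87.6 F [-1.1 -1.   6.8] w 49.2 q [-0.13  0.19  0.05  1.43 -0.    2.97]
shift [ 3.8 -0.5  1.8] turn None
t: 7.4
ee_pos: [0.5954, -0.0798, 0.2189]
orientation: [2.21, 0.044, -2.19]
wrist_force: [1.0, 0.0, 1.0]
width: 0.576
t 7.4 pos [ 0.5954 -0.0798  0.2189] yaw -87.6 F [1. 0. 1.] w 49.2 q [-0.13  0.19  0.24  1.61  0.    2.97]
shift [  7.8 269.  168.7] turn -15.1
```

View pics/w5.png

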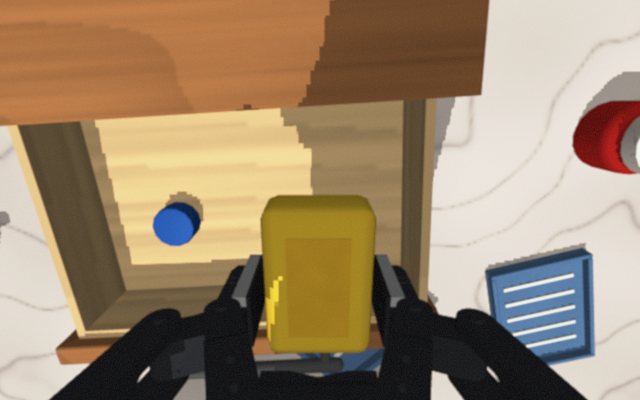

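The soap is held squarely at (320,275), and the tin (176,223) hasn't moved. I'm carrying the soap over to the dish.

```bash
python3 -m crank '[[[0,20,12],-2,44],[[0,50,32],-4,44],[[0,80,51],-6,44],[[0,110,70],-8,44],[[0,140,89],-10,44],[[0,165,104],-12,44],[[0,185,116],-14,44],[[0,195,122],-15,44]]' >/dev/null
python3 - <<'E'
from h import *
to(None)
p,d,C=cap('wrist','w6.png'); P=pts(d,C); z=P[...,2]
def dish(p,C,tag):
    hsv=cv2.cvtColor(p,cv2.COLOR_RGB2HSV)
    b=((hsv[...,0]>95)&(hsv[...,0]<125)&(hsv[...,1]>90)).astype(np.uint8)
    b=cv2.morphologyEx(b,cv2.MORPH_CLOSE,np.ones((9,9)))
    for c in cv2.findContours(b,0,2)[0]:
        if cv2.contourArea(c)<300: continue
        w=np.array([ray(u,v,C,.016)[:2] for u,v in c[:,0]],np.float32)*1000
        r=cv2.minAreaRect(w); print(tag,c[:,0].min(0),c[:,0].max(0),r)
dish(p,C,'wrist')
to((.438,-.3555,.21),-72.5)
E
```

```text
t 8.12 pos [ 0.4782 -0.2816  0.2109] yaw -72.7 F [ 0.3 -0.1  0.1] w 49.4 q [-0.53  0.09  0.11  1.59 -0.    2.31]
wrist [245 340] [352 382] ((251.0722198486328, -327.99029541015625), (50.104305267333984, 130.41152954101562), 5.351428508758545)
wrist [322 166] [432 293] ((438.4793701171875, -354.35430908203125), (145.1041717529297, 109.06060791015625), 17.664819717407227)
wrist [26 99] [258 269] ((443.8710632324219, -106.2940902709961), (189.90054321289062, 162.5023956298828), 47.96088790893555)
t 8.17 pos [ 0.4779 -0.2823  0.2109] yaw -72.7 F [-1.2 -1.8 -0.4] w 48.9 q [-0.53  0.09  0.11  1.59 -0.    2.31]
shift [ 1.  58.  59.9] turn -0.2
```

View pics/w6.png

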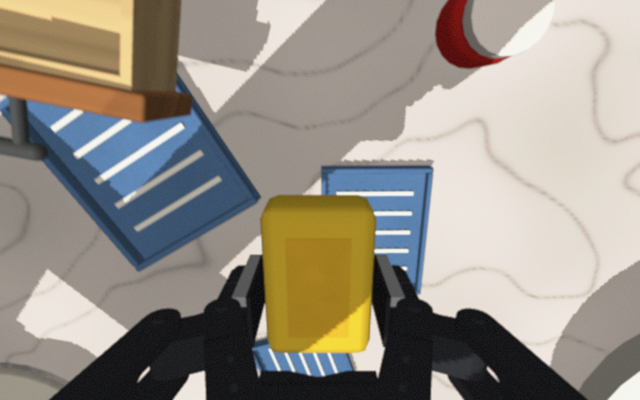

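The wrist view agrees with the top view to about 1 mm: centre (0.438, -0.355), yaw 17.6°. I'll lower the soap, slowing down at the end.

```bash
python3 -m crank '[[[0,25,26],0,44],[[0,50,52],0,44],[[0,58,60],0,44],[[0,58,60],0,44],[[40,58,60],0,44],[[80,58,60],0,44],[[115,58,60],0,44],[[140,58,60],0,44]]' >/dev/null
python3 -m crank '[[[5,0,0],0,44],[[12,0,0],0,44],[[12,0,0],0,44]]' >/dev/null
python3 -c "
from h import *
to((.438,-.355,.037),-72.5)"
```

```text
t 9.08 pos [ 0.4404 -0.3522  0.0594] yaw -72.6 F [-0.3  0.3  0.6] w 48.9 q [-0.67  0.13 -0.14  1.3   0.    2.16]
shift [22.4  2.   3.1] turn -0.1
```

```bash
python3 -m crank '[[[5,2,3],0,44],[[10,2,3],0,44],[[14,2,3],0,44],[[17,2,3],0,44],[[19,2,3],0,44],[[19,2,3],0,44]]'
python3 -m crank '[[[1,0,0],0,44],[[2,0,0],0,44],[[2,0,0],0,44]]'
```

```text
t: 9.58
ee_pos: [0.4375, -0.3554, 0.0399]
orientation: [2.058, 0.314, -2.059]
wrist_force: [-0.3, -0.4, -1.4]
width: 0.579
t: 9.83
ee_pos: [0.4377, -0.3555, 0.0382]
orientation: [2.058, 0.314, -2.058]
wrist_force: [-0.6, -0.4, -0.2]
width: 0.577
```

```bash
python3 -m crank '[[[1,0,0],0,44],[[2,0,0],0,44],[[2,0,0],0,44],[[2,0,0],0,44]]'
python3 -m crank '[[[1,0,0],0,44],[[1,0,0],0,44],[[1,0,0],0,44]]'
```

```text
t: 10.17
ee_pos: [0.4376, -0.3555, 0.0362]
orientation: [2.058, 0.314, -2.058]
wrist_force: [0.2, 0.1, -0.3]
width: 0.576
t: 10.42
ee_pos: [0.4377, -0.3556, 0.0358]
orientation: [2.059, 0.314, -2.058]
wrist_force: [-2.3, 0.9, 5.3]
width: 0.575
```

Contact shows 5 N at z = 0.036, as predicted. I'll open a little and rise.

```bash
python3 -m crank '[[[0,0,0],0,54],[[0,0,0],0,58],[[0,0,0],0,60],[[0,0,0],0,60],[[-10,0,0],0,60],[[-40,0,0],0,60],[[-80,0,0],0,60],[[-120,0,0],0,60]]'
python3 -m crank '[[[-40,0,20],0,60],[[-80,0,50],0,60],[[-120,0,80],0,60],[[-120,0,80],0,60]]' >/dev/null
python3 - <<'E'
from h import *
to((.4642,-.039,.25),6.2)
p,d,C=cap('wrist','w7.png'); P=pts(d,C);z=P[...,2]
hsv=cv2.cvtColor(p,cv2.COLOR_RGB2HSV)
g=((hsv[...,0]>20)&(hsv[...,0]<35)&(hsv[...,1]>150)&(z>.015)&(z<.06)).astype(np.uint8)
g=cv2.morphologyEx(g,cv2.MORPH_OPEN,np.ones((5,5)))
b=((hsv[...,0]>95)&(hsv[...,0]<125)&(hsv[...,1]>90)).astype(np.uint8)
b=cv2.morphologyEx(b|g,cv2.MORPH_CLOSE,np.ones((9,9)))
for k,h,n in((g,.035,'soap'),(b,.016,'dish')):
  for c in cv2.findContours(k,0,2)[0]:
    if cv2.contourArea(c)<800: continue
    w=np.array([ray(u,v,C,h)[:2] for u,v in c[:,0]],np.float32)*1000
    print(n,cv2.minAreaRect(w))
print('soap top z',np.percentile(z[g>0],[5,50,95]))
E
```

```text
t: 11.08
ee_pos: [0.437, -0.355, 0.1567]
orientation: [2.058, 0.315, -2.06]
wrist_force: [1.7, -0.5, 0.2]
width: 0.701
t 11.42 pos [ 0.3596 -0.38    0.2809] yaw -72.7 F [ 0.2 -1.1 -0. ] w 60.0 q [-0.81  0.03  0.18  1.72 -0.    2.03]
shift [  29.8 -294.6 -201.3] turn -78.9
soap ((434.9147033691406, -355.23760986328125), (71.38427734375, 47.976104736328125), 17.565919876098633)
dish ((169.0150146484375, -444.7147216796875), (330.21337890625, 837.9617309570312), 16.99796485900879)
dish ((436.47845458984375, -354.76788330078125), (142.17922973632812, 110.1935043334961), 17.575197219848633)
dish ((428.9613037109375, -119.93153381347656), (154.46701049804688, 164.33773803710938), 47.906375885009766)
soap top z [0.03261083 0.03487583 0.0363658 ]
```

View pics/w7.png

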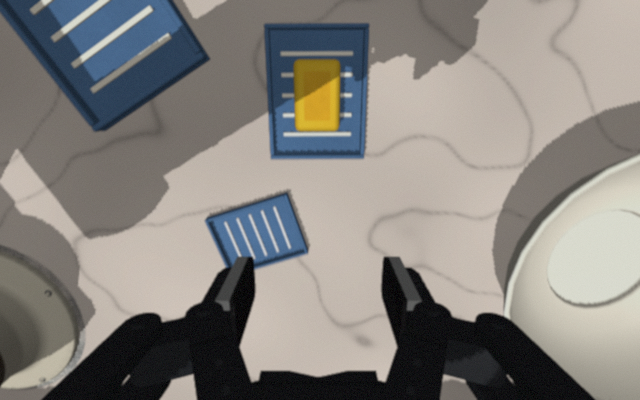

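The soap is flat (its top is at 0.035 = 7 + 28 mm). It sits within 2 mm of the dish centre and is aligned to 0.1°. Next, I'll move in front of the handle with the fingers shut.

```bash
python3 -c "
from h import *
to((.4195,-.0437,.25),6.2)"
python3 -m crank '[[[0,-38,-15],-6,40],[[0,-76,-30],-12,20],[[0,-110,-50],-18,0],[[0,-145,-70],-24,0],[[0,-180,-85],-30,0],[[0,-215,-100],-36,0],[[0,-245,-115],-42,0],[[0,-270,-130],-48,0]]' >/dev/null
python3 -c "
from h import *
to((.4195,-.0437,.25),6.2)"
```

```text
t 11.47 pos [ 0.3591 -0.3807  0.2827] yaw -72.7 F [-1.8 -0.5  2.4] w 60.2 q [-0.81  0.03  0.18  1.72 -0.    2.03]
shift [  30.8 -304.2 -157.6] turn -78.9
t 12.13 pos [ 0.4044 -0.0807  0.2761] yaw -24.3 F [ 0.5  0.6 -0.2] w -0.1 q [-0.2  -0.23 -0.07  1.73  0.    1.8 ]
shift [ 26.1  -1.5 -39.9] turn -30.5
```

```bash
python3 -m crank '[[[10,-1,-20],-6,0],[[26,-1,-40],-12,0],[[26,-1,-40],-18,0],[[26,-1,-40],-24,0],[[26,-1,-40],-30.5,0],[[26,-1,-40],-30.5,0]]' >/dev/null
python3 - <<'E'
from h import *
p,d,C=cap('wrist'); P=pts(d,C);z=P[...,2]
g=(z>.125)&(z<.142)&(p.max(2)<115)&(p.max(2).astype(int)-p.min(2)<25)
g[250:]=0; print(g.sum(),P[g].mean(0),P[g].min(0),P[g].max(0))
to((.4195,-.0437,.131),6.2)
E
```

```text
2217 [ 0.46541209 -0.01628191  0.13629596] [ 0.45279802 -0.07826228  0.13127177] [0.49412827 0.02510215 0.13945473]
t 12.68 pos [ 0.4206 -0.046   0.2497] yaw 5.8 F [-0.1 -0.   0.3] w 0.6 q [-0.11 -0.21 -0.11  1.68  0.    1.36]
shift [118.7  -0.9  -2.4] turn -0.4
```

```bash
python3 -m crank '[[[40,0,-2],0,0],[[80,0,-2],0,0],[[105,0,-2],0,0],[[119,0,-2],0,0],[[119,0,-2],0,0],[[119,8,-2],0,0],[[119,16,-2],0,0],[[119,24,-2],0,0]]'
python3 -m crank '[[[0,15,0],0,0],[[0,30,0],0,0],[[0,45,0],0,0],[[0,60,0],0,0],[[0,75,0],0,0],[[0,90,0],0,0],[[0,105,0],0,0],[[0,120,0],0,0]]'
python3 -c "
from h import *
to((.60,-.027,.131),6.2)"
```

```text
t: 13.35
ee_pos: [0.4461, -0.0417, 0.132]
orientation: [1.136, 1.253, -1.133]
wrist_force: [-4.5, -1.5, 2.3]
width: 0.001
t: 14.02
ee_pos: [0.5655, -0.0293, 0.1312]
orientation: [1.134, 1.255, -1.134]
wrist_force: [-1.7, -0.1, 1.2]
width: -0.001
t 14.02 pos [ 0.5655 -0.0293  0.1312] yaw 5.8 F [-1.7 -0.1  1.2] w -0.1 q [-0.05  0.11 -0.02  1.43 -0.    1.42]
shift [ 0.2 34.5  1.2] turn -0.4
```

```bash
python3 -m crank '[[[0,8,0],0,0],[[0,16,0],0,0],[[0,22,0],0,0],[[0,26,0],0,0],[[0,28,0],0,0],[[0,28,0],0,0]]'
python3 -m crank '[[[0,2,0],0,0],[[0,4,0],0,0],[[0,4,0],0,0]]'
python3 -m crank '[[[0,2,0],0,0],[[0,3,0],0,0],[[0,3,0],0,0]]'
```

```text
t: 14.52
ee_pos: [0.5917, -0.0266, 0.1303]
orientation: [1.134, 1.256, -1.134]
wrist_force: [-0.8, -0.1, -0.7]
width: 0.002
t: 14.77
ee_pos: [0.5956, -0.0262, 0.1304]
orientation: [1.134, 1.255, -1.133]
wrist_force: [-0.3, -0.1, -0.4]
width: 0.002
t: 15.02
ee_pos: [0.5963, -0.0262, 0.1303]
orientation: [1.131, 1.259, -1.137]
wrist_force: [-13.8, -0.8, 6.2]
width: 0.003
```

```bash
python3 -m crank '[[[0,1,0],0,0],[[0,1,0],0,0],[[0,1,0],0,0]]'
python3 -m crank '[[[0,-10,0],0,0],[[0,-30,0],0,0],[[-30,-60,0],0,0],[[-70,-85,0],0,0],[[-110,-110,0],0,0],[[-130,-130,0],0,0],[[-130,-130,0],0,0]]'
python3 -m crank '[[[0,-40,0],0,0],[[0,-60,20],0,0],[[0,-60,60],0,0],[[0,-60,100],0,0],[[0,-60,140],0,0],[[0,-60,180],0,0],[[0,-60,180],0,0]]' >/dev/null
python3 - <<'E'
from h import *
to(None)
p,d,C=cap('top'); q,e,D=cap('scene'); P=pts(d,C); z=P[...,2]
hsv=cv2.cvtColor(p,cv2.COLOR_RGB2HSV)
roi=np.zeros(d.shape,bool); roi[150:185,290:370]=1
g=roi&(hsv[...,2]<85)&(hsv[...,1]<90)&(z>.1)&(z<.15)
if g.any(): print('handle',g.sum(),P[g].mean(0),cv2.minAreaRect(np.array([ray(u,v,C,.1375)[:2] for v,u in np.argwhere(g)],np.float32)*1000))
for n,(u,v) in dict(cream=(445,157),mouth=(196,146)).items(): print(n,P[v,u])
y=((hsv[...,0]>20)&(hsv[...,0]<35)&(hsv[...,1]>150)&(z>.01)&(z<.06)).astype(np.uint8)
for c in cv2.findContours(y,0,2)[0]:
    if cv2.contourArea(c)>50: print('soap',cv2.minAreaRect(np.array([ray(u,v,C,.035)[:2] for u,v in c[:,0]],np.float32)*1000))
cv2.imwrite('pics/fin.png',np.hstack([cv2.resize(p[60:320,260:480],(400,473)),cv2.resize(q[100:360,170:390],(400,473))])[:,:,::-1])
E
```

```text
t: 15.27
ee_pos: [0.5964, -0.0261, 0.1303]
orientation: [1.131, 1.26, -1.139]
wrist_force: [-18.5, -1.8, 7.7]
width: 0.002
t: 15.85
ee_pos: [0.4684, -0.0394, 0.2678]
orientation: [1.137, 1.248, -1.128]
wrist_force: [0.5, 0.1, 0.5]
width: 0.001
t 16.43 pos [ 0.4288 -0.2295  0.2593] yaw 5.6 F [ 0.5 -0.1 -0.1] w -0.1 q [-0.49 -0.06  0.05  1.68 -0.    0.98]
handle 218 [ 0.61968981 -0.02482003  0.13515408] ((629.1972045898438, -24.712135314941406), (41.458343505859375, 128.3235321044922), 5.806419849395752)
cream [ 0.65527835 -0.37376212  0.07135506]
mouth [0.66330955 0.36197416 0.16786161]
```

View pics/fin.png

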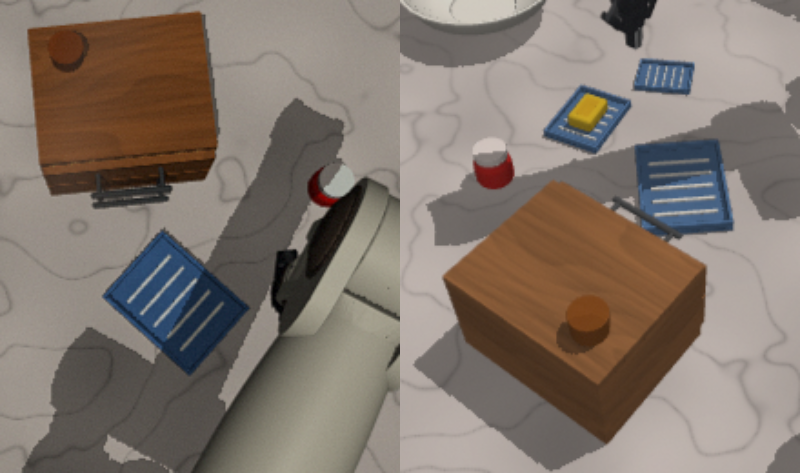

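The picture shows the drawer flush with both handles in line, the soap in the dish at (587,112) in the right panel, and the cream still in place. Handing in.

```bash
python3 -c "
from rig import sign_off
print(sign_off())"
```

```text
the job is handed in; nothing more can be done
None
```

The soap is in the dish and the top drawer is shut; I handed the job in at about 16 s on the robot's clock. I pulled the drawer out about 150 mm, moved the soap from there into the 145 x 112 mm dish, and pushed the drawer shut with the fingers closed.

**What the last checks showed:**
- **Soap:** it lies flat, with its top at 35 mm, which is ribs plus soap height. It is within about 2 mm of the dish centre and aligned to about 0.1°. This was measured from the wrist camera just after I let go. In the final top view the arm hid the dish, so at the end I only saw the soap in the scene picture.
- **Drawers:** the top drawer met a firm stop at 14 to 18 N without moving further, and its handle stood about 8 mm further in than at the start. In the last picture the two handles line up. I did not read the drawer joints directly.
- **Tin:** I last saw it in the drawer just after lifting the soap out, before closing; it could not be seen afterwards.
- **Bystanders:** the cream and mouthwash are where they were, within 1 mm. I did not re-measure the tumbler, but the arm never came near it.
- **Robot:** it stood clear of everything when I handed in.

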